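# Make up the colouring kit and the finished-tub kit

## Robot

A 6-joint arm with a two-finger parallel gripper is mounted at the origin on a cart in front of the work surface, level with it; the furniture and walls round the work are solid. World frame = base frame: x ahead of the robot, y to its left, z up, the work surface at z = 0. Lengths are in m, angles in rad, forces in N, time in s.
With the tool pointing down it reaches from about 0.15 to 0.775 m from the base axis. Payload 6.1 kg.
Tool frame: the origin (TCP) lies between the finger pads; the fingertips stand 22 mm ahead of it and the grasp point (between the pads) lies 3 mm ahead of it; z points along the fingers, y is the line along which they close (so a half turn about z gives the same grasp; the last joint's range is limited). The gripper opens to 85 mm and grips with 20 to 120 N. Pads are 22 mm wide; open, the fingers measure 114 mm over their backs; the gripper's body (76 mm by 85 mm) begins 54 mm behind the grasp point. The pads swing forward as they close: fully open they stand 13 mm farther back than shut.
Start: joints at [1.13, 0.126, -0.04, 1.405, 0, 1.571], TCP at [0.224, 0.475, 0.253] pointing down, gripper open.
Joint ranges: [-2.72, 2.72], [-0.95, 1.95], [-1.27, 1.35], [-1.78, 2.02], [-1.46, 1.47], [-3.14, 3.14]. Speed limits (rad/s): [2.39, 2.39, 3.01, 3.14, 3.14, 3.14].

## Interface

Orientations are given as a unit quaternion [x, y, z, w].
In Python, from station import r gives the robot as it stands.
- The arm moves only by the shell command python3 -m handwheel 'ROWS'. ROWS is JSON, a list that holds one entry, the list of rows, each a list of 7 numbers: the opening in per cent of the stroke, from 0 (shut) to 100 (fully open), then the shift along the tool's x, y, z normalised to -1 to 1, where 1 is 0.3 m, then the turn, a rotation vector about the tool's x, y, z normalised to -1 to 1, where 1 is 2 rad. In form: [[[gripper, tx, ty, tz, wx, wy, wz], ...]]. A call has exactly 10 rows; each row is the pose to reach, as a shift and turn from the pose commanded when the call began, along the tool's axes at that moment; what a row does not reach only later rows make up. A row lasts 1/8 s, in which the tool goes at most 62.5 mm and 10.7 degrees, less where a joint would pass 70% of its speed; a pose out of reach is approached as far as the arm can. A call with a number of a shift or a turn outside -1 to 1 is refused whole. A call with a gripper value outside its range is refused whole. The fingers move at their own pace and stop on an object; the grip force is fixed at half the most. Time passes only in rows, so rows that repeat a pose let the fingers close, or fill a call up. It gives the time, the measured TCP pose, the force, the opening and the grip force at its end, in the units of the state.
- r.sense(): the state, without advancing time (a new reading comes with each control period).
- r.camera(name): name is "side" or "top" or "wrist"; returns a dict with "img" (384x512x3 uint8, red, green, blue), "fx", "fy", "cx", "cy" (pixels), "k1" (the pictures are not rectified: a ray, as slopes to the right and down, at radius r is drawn at 1 + k1 r^2 times it, then the intrinsics apply), "position" and "rotation" of the camera in the world. Camera axes: x right, y down, z forward; pixel columns grow to the right and rows downward; lengths in m; the calibration is good to about 2 mm. A picture is of the moment at which its call begins. There is no depth.
- r.finish_job(): hands the job in; it is judged then, once.
The state is a dict: "clock": time; "joint_pos": joint angles; "qvel": joint speeds; "joint_torque": joint torques, N m; "tool_pos": TCP position; "tool_rot": TCP orientation; "contact_force": force on the tool from outside, world axes, zero at the start; "moment": the same for the moment, N m; "width": opening from 0.0 (shut) to 1.0 (fully open); "grasp_force": force on a finger pad.
Only numpy, scipy, OpenCV 4.12 (cv2) and the standard library are available. Lean on these libraries where they do the work, as an engineer would, in place of code of your own. Each camera call takes 0.05 s, during which the arm holds its last target. There are 200 camera calls.

## Task

Make up the two kits in the foam-lined trays, going by the gel tub already seated in each: the pale gel has still to be coloured, so its tray gets, from the stock laid out on the right, the dye bottle, one of the two small dropper bottles and the brush, while the red gel is already coloured, so its tray gets only the other dropper bottle and the marker. Stand each bottle upright in the round recess made for it and lay the brush and the marker each fully down in the long slot of its tray. Leave both tubs seated in their trays, and do not tip over a bottle or a tub on the way.

Things in the scene. Friction and masses are not known exactly. Their poses are not given: they have to be found in the camera images.
- tray_pale: Fixed flat tray holding the pale gel tub, 172x230x26 mm, dark foam (top z=24) in a grey rim; yellow recess floors. Origin: centre of underside; x to the round recesses, y along the slot, away from the tub's end, z up. Recesses at (x,y) mm: small round (30,16), 42 wide, for a dropper; larger round (30,78), 56 wide, for the dye, both floor z=12; slot (-48,0), 26 wide in x, 204 long, floor z=15.
- tray_red: Tray holding the red gel tub; otherwise the same as tray_pale: same size, frame and recesses at the same places (it has a dye recess too, which stays empty). In both trays a finger cut-out crosses the slot at its middle, so that fingers can reach down beside the tool: y -24 to 24, x -83 to -13 mm, floor z=4. The tub sits at (35,-62), on z=4.
- tub_pale: Open round pink tub, 76 mm across the foot, 96 mm over the rim, 55 mm high, filled with pale orange gel; loose, seated in the tub recess of tray_pale. Origin: centre of its underside.
- tub_red: Open round pink tub, 76 mm across the foot, 96 mm over the rim, 55 mm high, filled with deep red gel; loose, seated in the tub recess of tray_red. Origin: centre of its underside.
- dye: Amber dye bottle with a black cap and a red-and-white band, 42 mm diameter, 85 mm high, 45 g, standing on the bench. Straight body up to about 52 mm, then shoulder and cap. Origin: centre of its underside, z up.
- drop_1: Small dark dropper bottle with a white cap and a green-and-white band, 30 mm diameter, 62 mm high, 18 g, standing on the bench; one of two identical, interchangeable ones. Straight body up to about 38 mm, then shoulder and cap. Origin: centre of its underside, z up.
- drop_2: Small dark dropper bottle with a white cap and a green-and-white band, 30 mm diameter, 62 mm high, 18 g, standing on the bench; one of two identical, interchangeable ones. Straight body up to about 38 mm, then shoulder and cap. Origin: centre of its underside, z up.
- brush: Flat brown pastry brush, 190 mm long, 35 g, lying flat among the stock by the bottles. Origin: under the middle of its length, on the bench side; x runs along it to the bristles, z up. Handle 14 mm wide and 9 mm thick from x = -95 to +35 mm (1 to 10 mm above the origin), head 20 mm wide and 11 mm thick from there to +95 mm. Either way round in the slot will do.
- marker_mid (a point): Middle of the axis of the round black felt marker (pale band at its middle), 132 mm long, 16 mm diameter, 16 g, lying by the bottles, this point 8 mm above the bench; x runs along the marker, y and z turn with it as it rolls. Either way round in the slot will do.

How it is judged:
By the outcome, as a careful person would: the job done as asked, in the order asked, and still so for the second after the job is handed in, with the robot touching nothing.
It also fails if it takes over 125 s, if anything falls off the work surface, if the arm or the gripper's body presses on something with over 40 N, if the wrist force passes 120 N, or if a joint passes its speed limit or range.

## Working session

There is one attempt and no reset: what is moved stays moved. The work goes in short steps, Python scripts to look and compute and a shell command to move; the robot and the scene stay as the last step left them, time stands still between calls to the robot, and variables do not carry over. Pictures are saved under pics/ and viewed, at most 15 in all, crops included, and the job is handed in when it is done.

```bash
mkdir -p pics; ls; python3 - <<'E'
from station import r
import cv2
s=r.sense();print({k:s[k] for k in('clock','tool_pos','tool_rot','width')})
for n in('top','side'):
    c=r.camera(n);cv2.imwrite(f'pics/{n}0.png',c['img'][:,:,::-1])
    print(n,{k:c[k] for k in c if k!='img'})
E
```

```text
pics
{'clock': 0.0, 'tool_pos': array([0.22385277, 0.47447454, 0.25249191]), 'tool_rot': array([ 2.18630123e-01,  9.75807452e-01, -8.08375318e-04, -1.77901149e-04]), 'width': 1.0022065235690334}
top {'fx': 477.8080441679898, 'fy': 477.8080441679898, 'cx': 253.73846581099693, 'cy': 191.4271557514202, 'k1': -0.2056881332367219, 'position': array([ 0.36461336, -0.03656668,  1.29917443]), 'rotation': array([-0.70059215,  0.71209714, -0.04048715,  0.02119172])}
side {'fx': 434.11041105256567, 'fy': 434.11041105256567, 'cx': 259.4341150656642, 'cy': 193.55712757872627, 'k1': -0.031506457501272706, 'position': array([-0.13562743, -0.90020838,  0.68888   ]), 'rotation': array([ 0.83238967, -0.2653277 ,  0.15411747, -0.46149373])}
```

View pics/top0.png

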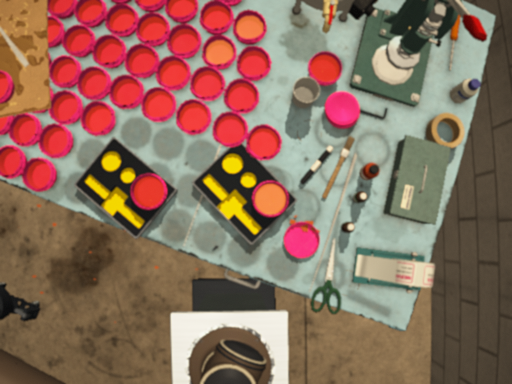

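View pics/side0.png

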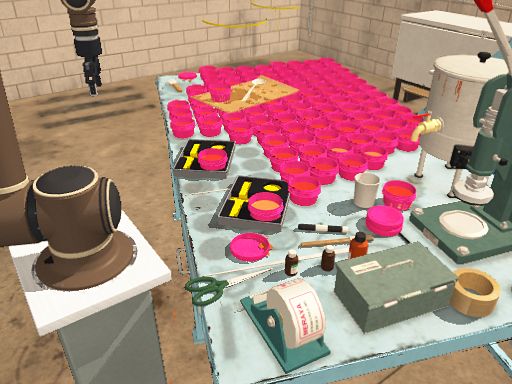

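Top view: red tray ~(127,187), pale tray ~(245,195), marker ~(316,166), brush ~(338,168), dye ~(370,171), and droppers ~(361,197) and ~(348,227).

```bash
cat > h.py <<'E'
import numpy as np, cv2
from scipy.spatial.transform import Rotation as R
from station import r
def K(c): return np.array([[c['fx'],0,c['cx']],[0,c['fy'],c['cy']],[0,0,1]]),np.array([c['k1'],0,0,0])
def rot(c):
    q=np.array(c['rotation']); return R.from_matrix(q) if q.ndim==2 else R.from_quat(q)
def plane(c,px,z):
    k,d=K(c); px=np.array(px,float).reshape(-1,1,2)
    n=cv2.undistortPoints(px,k,d)[:,0]
    v=rot(c).apply(np.c_[n,np.ones(len(n))]); p=np.array(c['position'])
    return p+v*((z-p[2])/v[:,2])[:,None]
def proj(c,P):
    k,d=K(c); P=rot(c).inv().apply(np.atleast_2d(P)-c['position'])
    return cv2.projectPoints(P,np.zeros(3),np.zeros(3),k,d)[0][:,0]
def blobs(m,amin=15):
    n,l,s,ce=cv2.connectedComponentsWithStats(m.astype(np.uint8))
    return [(s[i],ce[i],l==i) for i in range(1,n) if s[i,4]>=amin]
def tool():
    s=r.sense(); return np.array(s['tool_pos']),R.from_quat(s['tool_rot'])
def goto(p,yaw=None):
    """print rows numbers: shift (norm) in tool axes to world TCP p, pointing straight down, closing axis (tool y) at world angle yaw"""
    t,q=tool(); d=q.inv().apply(np.array(p)-t)
    print('shift',np.round(d/.3,4),end=' ')
    if yaw is not None:
        best=None
        for y in(yaw,yaw+np.pi):
            Y=np.array([np.cos(y),np.sin(y),0]);Z=np.array([0,0,-1.]);X=np.cross(Y,Z)
            w=(q.inv()*R.from_matrix(np.c_[X,Y,Z])).as_rotvec()
            if best is None or np.linalg.norm(w)<np.linalg.norm(best): best=w
        print('turn',np.round(best/2,4),'j6',np.round(r.sense()['joint_pos'][5],2),end='')
    print()
E
python3 - <<'E'
from h import *
c=r.camera('top');I=c['img'];hsv=cv2.cvtColor(I,cv2.COLOR_RGB2HSV)
y=(hsv[...,0]>22)&(hsv[...,0]<32)&(hsv[...,1]>180)&(hsv[...,2]>150)
y[:,:70]=0;y[:130]=0
for s,ce,m in blobs(y): 
    print('yellow',s,ce.round(1),plane(c,ce,.012)[0].round(3))
cv2.imwrite('pics/crop.png',cv2.resize(I[120:260,270:400,::-1],None,fx=4.2,fy=4.2,interpolation=cv2.INTER_CUBIC))
t,_=tool();print(plane(c,[[316,166],[338,168],[370,171],[361,197],[348,227]],.03).round(3))
w=r.camera('wrist');print({k:w[k] for k in w if k!='img'}); _,q=tool();print('cam in tool',q.inv().apply(w['position']-t).round(3),(q.inv()*rot(w)).as_matrix().round(3))
E
```

```text
yellow [102 152  19  19 274] [110.7 161.4] [0.566 0.32  0.012]
yellow [222 154  21  20 309] [232.  163.7] [ 0.553 -0.015  0.012]
yellow [121 169  14  14 158] [127.4 175.6] [0.526 0.272 0.012]
yellow [241 173  15  15 173] [247.9 180.1] [ 0.508 -0.058  0.012]
yellow [203 175  57  59 968] [231.3 204.3] [ 0.443 -0.011  0.012]
yellow [ 85 176  58  52 851] [114.  201.6] [0.455 0.309 0.012]
[[ 0.542 -0.242  0.03 ]
 [ 0.536 -0.302  0.03 ]
 [ 0.527 -0.391  0.03 ]
 [ 0.456 -0.363  0.03 ]
 [ 0.376 -0.324  0.03 ]]
{'fx': 268.16519107303196, 'fy': 268.16519107303196, 'cx': 255.17371318781835, 'cy': 189.82682322120726, 'k1': -0.039823102947877255, 'position': array([0.15802397, 0.50490948, 0.37329185]), 'rotation': array([0.83531131, 0.5301692 , 0.07730614, 0.12328583])}
cam in tool [ 0.072 -0.001 -0.121] [[ 0.001 -0.958 -0.288]
 [ 1.     0.001 -0.   ]
 [ 0.001 -0.288  0.958]]
```

View pics/crop.png

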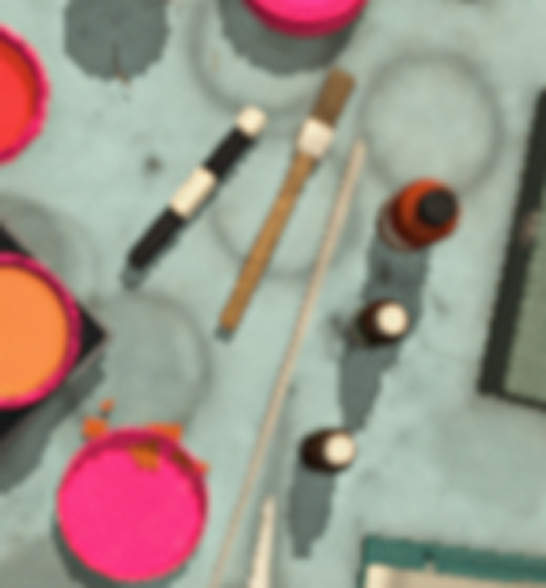

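```bash
python3 - <<'E'
from h import *
c=r.camera('top');s=r.camera('side')
for n,p,z in(('dye',(374,169.5),.085),('dA',(363.3,196.2),.062),('dB',(350.7,227.1),.062)):
    P=plane(c,p,z)[0]; print(n,P.round(3),'side px',proj(s,P).round(0))
for n,a,b,z in(('marker',(330,148.1),(302.1,181.4),.012),('brush',(351,137.9),(324.3,198.1),.01)):
    P=plane(c,[a,b],z);d=P[0]-P[1];print(n,P.mean(0).round(3),'len',np.linalg.norm(d).round(3),'ang',np.degrees(np.arctan2(d[1],d[0])).round(1))
for z in(.06,.08,.1,.12):
    P=plane(c,[(399,140),(388,209)],z);print(z,P.round(3),proj(s,P).round(0))
t,q=tool(); goto([.5,-.39,.2],np.radians(-46))
E
```

```text
dye [ 0.523 -0.386  0.085] side px [[358. 234.]]
dA [ 0.456 -0.361  0.062] side px [[328. 247.]]
dB [ 0.375 -0.324  0.062] side px [[291. 251.]]
marker [ 0.548 -0.245  0.012] len 0.122 ang -41.3
brush [ 0.539 -0.306  0.01 ] len 0.185 ang -25.9
0.06 [[ 0.607 -0.468  0.06 ]
 [ 0.42  -0.428  0.06 ]] [[408. 248.]
 [337. 269.]]
0.08 [[ 0.603 -0.461  0.08 ]
 [ 0.42  -0.422  0.08 ]] [[406. 240.]
 [336. 261.]]
0.1 [[ 0.599 -0.454  0.1  ]
 [ 0.419 -0.415  0.1  ]] [[404. 232.]
 [335. 252.]]
0.12 [[ 0.595 -0.447  0.12 ]
 [ 0.418 -0.409  0.12 ]] [[402. 224.]
 [333. 243.]]
shift [-2.062  -2.2141  0.178 ] turn [-3.000e-04 -2.000e-04 -6.044e-01] j6 1.57
```

```bash
python3 -m handwheel '[[[100,-0.2,-0.2,0,0,0,-0.09],[100,-0.4,-0.4,0,0,0,-0.18],[100,-0.6,-0.6,0,0,0,-0.27],[100,-0.8,-0.8,0,0,0,-0.36],[100,-1,-1,0.1,0,0,-0.45],[100,-1,-1,0.1,0,0,-0.54],[100,-1,-1,0.1,0,0,-0.604],[80,-1,-1,0.1,0,0,-0.604],[80,-1,-1,0.1,0,0,-0.604],[80,-1,-1,0.1,0,0,-0.604]]]'; python3 -c "
from h import *
goto([.523,-.386,.2],np.radians(-46))"
```

```text
clock: 1.55
tool_pos: [0.3673, 0.0755, 0.2234]
tool_rot: [-0.374, 0.928, 0.0, 0.0]
contact_force: [0.0, -0.7, -0.6]
width: 0.801
grasp_force: 0.0
shift [ 0.692  -1.4687  0.0774] turn [ 0.0001  0.0001 -0.0011] j6 -0.56
```

```bash
python3 -m handwheel '[[[80,0.14,-0.14,0.05,0,0,0],[80,0.28,-0.28,0.05,0,0,0],[80,0.4,-0.42,0.05,0,0,0],[80,0.52,-0.56,0.05,0,0,0],[80,0.62,-0.7,0.05,0,0,0],[80,0.692,-0.84,0.05,0,0,0],[80,0.692,-0.95,0.05,0,0,0],[80,0.692,-1,0.05,0,0,0],[80,0.692,-1,0.05,0,0,0],[80,0.692,-1,0.05,0,0,0]]]' >/dev/null; python3 -m handwheel '[[[80,0,-0.15,0.03,0,0,0],[80,0,-0.3,0.03,0,0,0],[80,0,-0.42,0.03,0,0,0],[80,0,-0.469,0.03,0,0,0],[80,0,-0.469,0.03,0,0,0],[80,0,-0.469,0.03,0,0,0],[80,0,-0.469,0.03,0,0,0],[80,0,-0.469,0.03,0,0,0],[80,0,-0.469,0.03,0,0,0],[80,0,-0.469,0.03,0,0,0]]]'; python3 - <<'E'
from h import *
c=r.camera('wrist');I=c['img'].copy()
for P in([.523,-.386,.085],[.456,-.361,.062],[.375,-.324,.062]):
    p=proj(c,P)[0];print(p.round(0));cv2.circle(I,tuple(int(v) for v in p),4,(0,255,0),1)
cv2.imwrite('pics/w1.png',I[:,:,::-1])
E
```

```text
clock: 4.05
tool_pos: [0.5237, -0.3858, 0.1994]
tool_rot: [-0.374, 0.927, -0.0, 0.0]
contact_force: [-0.4, -0.4, -0.2]
width: 0.8
grasp_force: 0.0
[257. 193.]
[323. 155.]
[412. 121.]
```

View pics/w1.png

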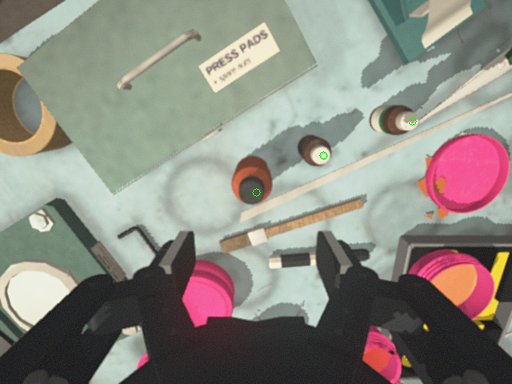

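Wrist view: the marks land on the caps (dye cap ~(252,189), dropper caps ~(319,155) and ~(408,122)), so the estimates hold to a few mm.

```bash
python3 - <<'E'
from h import *
c=r.camera('wrist')
P=plane(c,[(252.5,189)],.085)[0];print(P.round(4), plane(c,[(319,155),(409,122)],.062).round(4))
goto([P[0],P[1],.043])
E
```

```text
[ 0.5232 -0.3911  0.085 ] [[ 0.4587 -0.364   0.062 ]
 [ 0.3776 -0.3258  0.062 ]]
shift [ 0.0134 -0.0114  0.521 ]
```

```bash
python3 -m handwheel '[[[80,0.01,-0.008,0.1,0,0,0],[80,0.01,-0.008,0.22,0,0,0],[80,0.01,-0.008,0.34,0,0,0],[80,0.01,-0.008,0.44,0,0,0],[80,0.01,-0.008,0.5,0,0,0],[80,0.01,-0.008,0.515,0,0,0],[80,0.01,-0.008,0.515,0,0,0],[30,0.01,-0.008,0.515,0,0,0],[30,0.01,-0.008,0.515,0,0,0],[30,0.01,-0.008,0.515,0,0,0]]]'; python3 -m handwheel '[[[30,0,0,0,0,0,0],[30,0,0,0,0,0,0],[30,0,0,0,0,0,0],[30,0,0,0,0,0,0],[30,0,0,-0.05,0,0,0],[30,0,0,-0.15,0,0,0],[30,0,0,-0.28,0,0,0],[30,0,0,-0.36,0,0,0],[30,0,0,-0.36,0,0,0],[30,0,0,-0.36,0,0,0]]]'
```

```text
clock: 5.4
tool_pos: [0.524, -0.3902, 0.0464]
tool_rot: [-0.374, 0.927, -0.001, 0.001]
contact_force: [-0.1, 0.1, 6.6]
width: 0.46
grasp_force: 61.0
clock: 6.65
tool_pos: [0.5229, -0.3894, 0.1519]
tool_rot: [-0.374, 0.927, 0.001, -0.0]
contact_force: [-0.4, -0.2, -0.3]
width: 0.455
grasp_force: 60.4
```

```bash
python3 -c "
from h import *
goto([.553,-.015,.19],np.radians(133.7))"
```

```text
shift [-0.9385  0.8288 -0.1263] turn [ 0.0007 -0.0001  0.0022] j6 -1.41
```

```bash
python3 -m handwheel '[[[30,-0.1,0.09,-0.12,0,0,0],[30,-0.22,0.2,-0.126,0,0,0],[30,-0.34,0.31,-0.126,0,0,0],[30,-0.46,0.42,-0.126,0,0,0],[30,-0.58,0.52,-0.126,0,0,0],[30,-0.7,0.62,-0.126,0,0,0],[30,-0.82,0.72,-0.126,0,0,0.002],[30,-0.9,0.8,-0.126,0,0,0.002],[30,-0.9385,0.829,-0.126,0,0,0.002],[30,-0.9385,0.829,-0.126,0,0,0.002]]]'; python3 - <<'E'
from h import *
c=r.camera('wrist');I=c['img'].copy()
for P in([.553,-.015,.012],[.508,-.058,.012],[.443,-.011,.015]):
    p=proj(c,P)[0];print(p.round(0));cv2.circle(I,tuple(int(v) for v in p),4,(0,255,0),1)
cv2.imwrite('pics/w2.png',I[:,:,::-1])
E
```

```text
clock: 7.9
tool_pos: [0.5531, -0.0148, 0.1896]
tool_rot: [-0.373, 0.928, 0.0, -0.001]
contact_force: [0.5, -0.7, -1.1]
width: 0.458
grasp_force: 60.6
[256. 177.]
[256. 121.]
[331. 107.]
```

View pics/w2.png

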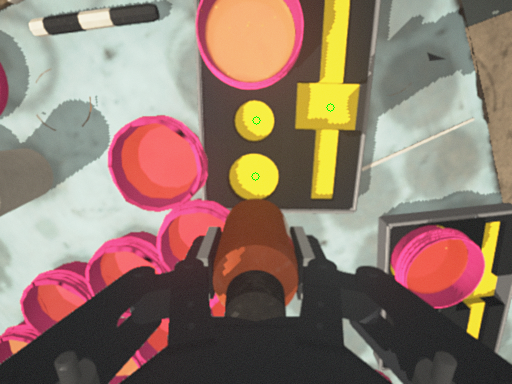

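Both round recesses and the slot lie under the marks ((256,177), (256,121), (331,107)) within a pixel or two.

```bash
python3 -m handwheel '[[[30,0,0,0.1,0,0,0],[30,0,0,0.2,0,0,0],[30,0,0,0.3,0,0,0],[30,0,0,0.36,0,0,0],[30,0,0,0.4,0,0,0],[30,0,0,0.42,0,0,0],[30,0,0,0.43,0,0,0],[30,0,0,0.433,0,0,0],[30,0,0,0.433,0,0,0],[30,0,0,0.433,0,0,0]]]'; python3 -m handwheel '[[[65,0,0,0,0,0,0],[65,0,0,0,0,0,0],[65,0,0,0,0,0,0],[65,0,0,0,0,0,0],[65,0,0,-0.05,0,0,0],[65,0,0,-0.15,0,0,0],[65,0,0,-0.28,0,0,0],[65,0,0,-0.4,0,0,0],[65,0,0,-0.47,0,0,0],[65,0,0,-0.47,0,0,0]]]';python3 -c "
from h import *
goto([.457,-.362,.17])"
```

```text
clock: 9.2
tool_pos: [0.5536, -0.0151, 0.0611]
tool_rot: [-0.372, 0.928, -0.0, 0.0]
contact_force: [0.6, -0.8, 0.0]
width: 0.459
grasp_force: 60.5
clock: 10.45
tool_pos: [0.5544, -0.0153, 0.2044]
tool_rot: [-0.372, 0.928, -0.001, 0.002]
contact_force: [0.8, -0.6, -1.1]
width: 0.647
grasp_force: 0.0
shift [ 1.0339 -0.6104  0.1134]
```

```bash
python3 -m handwheel '[[[60,0.1,-0.06,0,0,0,0],[60,0.25,-0.16,0,0,0,0],[60,0.4,-0.24,0,0,0,0],[60,0.55,-0.33,0,0,0,0],[60,0.7,-0.42,0,0,0,0],[60,0.84,-0.5,0,0,0,0],[60,0.95,-0.57,0,0,0,0],[60,1,-0.6,0,0,0,0],[60,1,-0.61,0,0,0,0],[60,1,-0.61,0,0,0,0]]]' >/dev/null; python3 - <<'E'
from h import *
c=r.camera('wrist');I=c['img'].copy()
p=proj(c,[.4577,-.3627,.062])[0];print(p)
x,y=p.astype(int);w=I[y-30:y+30,x-30:x+30];cv2.circle(I,(x,y),3,(0,255,0),1)
v=cv2.cvtColor(w.copy(),cv2.COLOR_RGB2HSV);m=(v[...,2]>200)&(v[...,1]<50)
for s,ce,_ in blobs(m,20):
  q=ce+[x-30,y-30];print(s,q,plane(c,q,.06))
goto([.4577,-.3627,.03])
t=r.camera('top');a=t['img'][130:250,60:300,::-1]
cv2.imwrite('pics/w3.png',np.vstack([I[:300,:,::-1],cv2.resize(a,(512,256))]))
E
```

```text
[253.69684717 175.80987836]
[  0   0  37  31 532] [236.90601504 154.68984962] [[ 0.45406557 -0.38901826  0.06      ]]
[ 24  23  16  16 183] [254.24590164 175.55737705] [[ 0.4574898  -0.36215136  0.06      ]]
[   0   27   60   33 1018] [256.7956778  191.68664047] [[ 0.46792089 -0.34854768  0.06      ]]
shift [ 0.035  -0.0086  0.5719]
```

View pics/w3.png

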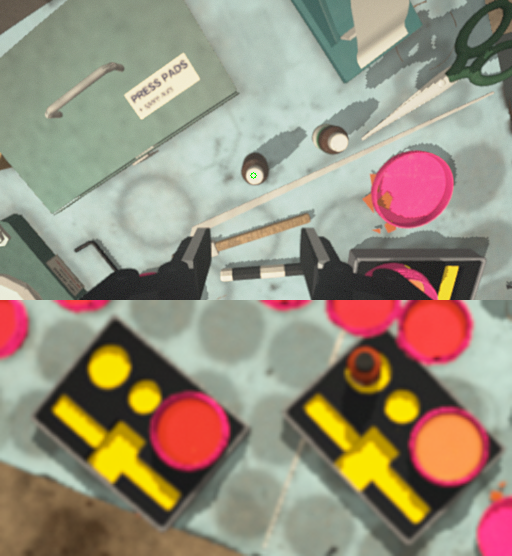

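Dye stands upright in the pale tray's large recess; the dropper cap at (254,175) agrees with the estimate.

```bash
python3 -m handwheel '[[[60,0.034,-0.008,0.1,0,0,0],[60,0.034,-0.008,0.22,0,0,0],[60,0.034,-0.008,0.34,0,0,0],[60,0.034,-0.008,0.46,0,0,0],[60,0.034,-0.008,0.53,0,0,0],[60,0.034,-0.008,0.565,0,0,0],[60,0.034,-0.008,0.572,0,0,0],[60,0.034,-0.008,0.572,0,0,0],[20,0.034,-0.008,0.572,0,0,0],[20,0.034,-0.008,0.572,0,0,0]]]'; python3 -m handwheel '[[[20,0,0,0,0,0,0],[20,0,0,0,0,0,0],[20,0,0,0,0,0,0],[20,0,0,0,0,0,0],[20,0,0,-0.05,0,0,0],[20,0,0,-0.15,0,0,0],[20,0,0,-0.28,0,0,0],[20,0,0,-0.4,0,0,0],[20,0,0,-0.5,0,0,0],[20,0,0,-0.5,0,0,0]]]';python3 -c "
from h import *
goto([.508,-.0585,.18],np.radians(133.7))"
```

```text
clock: 13.05
tool_pos: [0.458, -0.3642, 0.0314]
tool_rot: [-0.372, 0.928, -0.001, 0.001]
contact_force: [-0.6, -0.2, 5.3]
width: 0.323
grasp_force: 59.4
clock: 14.3
tool_pos: [0.4583, -0.3644, 0.1835]
tool_rot: [-0.372, 0.928, -0.002, 0.001]
contact_force: [-0.2, -0.1, -0.5]
width: 0.323
grasp_force: 59.1
shift [-0.8246  0.6225  0.0089] turn [-0.0026  0.0003  0.0002] j6 -1.43
```

```bash
python3 -m handwheel '[[[20,-0.1,0.08,0,0,0,0],[20,-0.22,0.17,0,0,0,0],[20,-0.34,0.26,0,0,0,0],[20,-0.46,0.35,0,0,0,0],[20,-0.58,0.44,0,0,0,0],[20,-0.7,0.53,0,0,0,0],[20,-0.79,0.59,0,0,0,0],[20,-0.8246,0.6225,0,0,0,0],[20,-0.8246,0.6225,0,0,0,0],[20,-0.8246,0.6225,0,0,0,0]]]'; python3 - <<'E'
from h import *
c=r.camera('wrist');I=c['img'];v=cv2.cvtColor(I,cv2.COLOR_RGB2HSV)
y=(v[...,0]>22)&(v[...,0]<32)&(v[...,1]>180)&(v[...,2]>130)
for s,ce,m in blobs(y,100): print(s,ce.round(1),plane(c,ce,.012)[0].round(4))
goto([.508,-.0585,.0445],np.radians(133.7))
cv2.imwrite('pics/w4.png',I[:,:,::-1])
E
```

```text
clock: 15.55
tool_pos: [0.5067, -0.0585, 0.1799]
tool_rot: [-0.372, 0.928, -0.0, -0.0]
contact_force: [0.6, 0.3, -0.0]
width: 0.323
grasp_force: 59.1
[ 295   66   61  185 5485] [326.2 157.9] [ 0.437  -0.0197  0.012 ]
[ 235  163   38   35 1012] [253.9 180.4] [ 0.5097 -0.0591  0.012 ]
[472 272  21  66 761] [482.  303.1] [0.4207 0.2799 0.012 ]
shift [-0.0035 -0.0026  0.4514] turn [ 0.     -0.0002 -0.0004] j6 -0.88
```

View pics/w4.png

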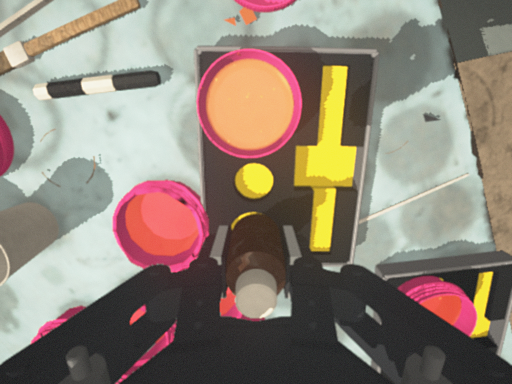

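Small recess centre at (254,180), i.e. (0.509,-0.059); the bottle hangs upright in the grip.

```bash
python3 -m handwheel '[[[20,-0.005,-0.004,0.1,0,0,0],[20,-0.005,-0.004,0.2,0,0,0],[20,-0.005,-0.004,0.3,0,0,0],[20,-0.005,-0.004,0.38,0,0,0],[20,-0.005,-0.004,0.42,0,0,0],[20,-0.005,-0.004,0.44,0,0,0],[20,-0.005,-0.004,0.449,0,0,0],[20,-0.005,-0.004,0.449,0,0,0],[20,-0.005,-0.004,0.449,0,0,0],[20,-0.005,-0.004,0.449,0,0,0]]]'; python3 -m handwheel '[[[52,0,0,0,0,0,0],[52,0,0,0,0,0,0],[52,0,0,0,0,0,0],[52,0,0,0,0,0,0],[52,0,0,-0.05,0,0,0],[52,0,0,-0.15,0,0,0],[52,0,0,-0.28,0,0,0],[52,0,0,-0.4,0,0,0],[52,0,0,-0.5,0,0,0],[52,0,0,-0.5,0,0,0]]]';python3 -c "
from h import *
goto([.539,-.306,.18],np.radians(64.1))"
```

```text
clock: 16.85
tool_pos: [0.5093, -0.0575, 0.0459]
tool_rot: [-0.372, 0.928, -0.0, 0.0]
contact_force: [-0.2, 0.0, 1.5]
width: 0.319
grasp_force: 60.0
clock: 18.1
tool_pos: [0.5104, -0.0576, 0.199]
tool_rot: [-0.372, 0.928, -0.001, 0.003]
contact_force: [-0.1, -0.5, -1.4]
width: 0.523
grasp_force: 0.0
shift [ 0.5035 -0.664   0.0644] turn [-0.0008  0.003   0.6076] j6 -0.88
```

```bash
python3 -m handwheel '[[[52,0.06,-0.09,0,0,0,0.09],[52,0.12,-0.18,0,0,0,0.18],[52,0.18,-0.27,0,0,0,0.27],[52,0.25,-0.36,0,0,0,0.36],[52,0.33,-0.45,0,0,0,0.45],[52,0.41,-0.54,0,0,0,0.54],[52,0.47,-0.62,0.06,0,0,0.6076],[52,0.5035,-0.664,0.06,0,0,0.6076],[52,0.5035,-0.664,0.06,0,0,0.6076],[52,0.5035,-0.664,0.06,0,0,0.6076]]]'; python3 - <<'E'
from h import *
c=r.camera('wrist');I=c['img'].copy();print(proj(c,[.539,-.306,.01]).round(1));goto([.539,-.306,.18],np.radians(64.1))
for p in proj(c,[[.539,-.306,.01],[.539+.085*.9,-.306-.085*.437,.01],[.539-.09*.9,-.306+.09*.437,.01]]): cv2.circle(I,tuple(int(i) for i in p),3,(0,255,0),1)
t=r.camera('top');a=t['img'][130:250,60:300,::-1]
cv2.imwrite('pics/w5.png',np.vstack([I[:330,:,::-1],cv2.resize(a,(512,256))]))
E
```

```text
clock: 19.35
tool_pos: [0.5376, -0.305, 0.1779]
tool_rot: [0.223, 0.975, 0.0, 0.0]
contact_force: [-0.0, 0.1, 0.4]
width: 0.523
grasp_force: 0.0
[[255.7 178.9]]
shift [-0.0055 -0.0012 -0.0063] turn [0.0001 0.0003 0.001 ] j6 -0.07
```

View pics/w5.png

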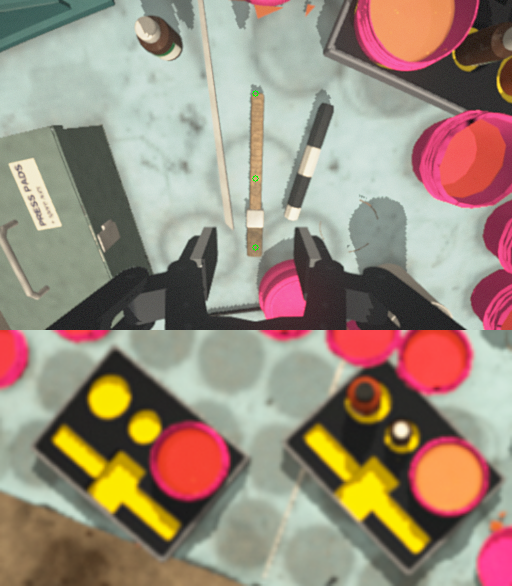

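Dropper sits upright in the pale tray. Brush runs from (257,86) to (255,257), the tool aligned with it.

```bash
python3 - <<'E'
from h import *
c=r.camera('wrist');P=plane(c,[(257.3,86),(255,257)],.01);d=P[0]-P[1];m=P.mean(0);print(P.round(4),np.linalg.norm(d),np.degrees(np.arctan2(d[1],d[0])))
goto([m[0],m[1],.025],np.arctan2(d[1],d[0])-np.pi/2)
E
```

```text
[[ 0.4524 -0.2623  0.01  ]
 [ 0.6273 -0.3492  0.01  ]] 0.19533928324638125 153.5666280693357
shift [-0.0073  0.0007  0.5103] turn [0.     0.0004 0.0056] j6 -0.07
```

```bash
python3 -m handwheel '[[[38,-0.007,0,0.1,0,0,0.005],[38,-0.007,0,0.22,0,0,0.005],[38,-0.007,0,0.33,0,0,0.005],[38,-0.007,0,0.42,0,0,0.005],[38,-0.007,0,0.47,0,0,0.005],[38,-0.007,0,0.5,0,0,0.005],[38,-0.007,0,0.508,0,0,0.005],[38,-0.007,0,0.508,0,0,0.005],[0,-0.007,0,0.508,0,0,0.005],[0,-0.007,0,0.508,0,0,0.005]]]'; python3 -m handwheel '[[[0,0,0,0,0,0,0],[0,0,0,0,0,0,0],[0,0,0,0,0,0,0],[0,0,0,0,0,0,0],[0,0,0,-0.05,0,0,0],[0,0,0,-0.15,0,0,0],[0,0,0,-0.28,0,0,0],[0,0,0,-0.4,0,0,0],[0,0,0,-0.5,0,0,0],[0,0,0,-0.5,0,0,0]]]';python3 -c "
from h import *
goto([.4425,-.0115,.16],np.radians(133.7))"
```

```text
clock: 20.75
tool_pos: [0.5399, -0.3071, 0.0261]
tool_rot: [0.229, 0.973, -0.0, 0.001]
contact_force: [-0.5, -0.7, 4.9]
width: 0.134
grasp_force: 59.5
clock: 22.0
tool_pos: [0.5405, -0.3075, 0.1785]
tool_rot: [0.229, 0.973, -0.001, 0.003]
contact_force: [-0.2, -0.9, -0.0]
width: 0.135
grasp_force: 59.0
shift [0.7325 0.7374 0.0574] turn [-0.0018  0.0023 -0.6124] j6 -0.06
```

```bash
python3 -m handwheel '[[[0,0.08,0.09,0,0,0,-0.08],[0,0.17,0.18,0,0,0,-0.16],[0,0.26,0.27,0,0,0,-0.25],[0,0.36,0.36,0,0,0,-0.34],[0,0.46,0.46,0,0,0,-0.43],[0,0.56,0.56,0,0,0,-0.52],[0,0.66,0.66,0,0,0,-0.58],[0,0.7325,0.7374,0.04,0,0,-0.6124],[0,0.7325,0.7374,0.04,0,0,-0.6124],[0,0.7325,0.7374,0.04,0,0,-0.6124]]]'; python3 - <<'E'
from h import *
c=r.camera('wrist');I=c['img'].copy();goto([.4425,-.0115,.041],np.radians(133.7))
v=cv2.cvtColor(I,cv2.COLOR_RGB2HSV)
y=(v[...,0]>22)&(v[...,0]<32)&(v[...,1]>180)&(v[...,2]>130)
for s,ce,m in blobs(y,100): print(s,ce.round(1),plane(c,ce,.012)[0].round(4))
cv2.imwrite('pics/w6.png',I[:,:,::-1])
E
```

```text
clock: 23.25
tool_pos: [0.4412, -0.011, 0.1627]
tool_rot: [-0.372, 0.928, -0.0, -0.0]
contact_force: [0.7, 0.6, -0.9]
width: 0.136
grasp_force: 59.0
shift [-0.0023 -0.0028  0.4063] turn [-0.0001 -0.0002 -0.0004] j6 -0.79
[220 158  22  45 852] [230.7 182.5] [ 0.4593 -0.0306  0.012 ]
[268 164  17  39 586] [275.7 183.1] [0.4272 0.0039 0.012 ]
[160 181  37  33 234] [178.7 191. ] [ 0.5044 -0.0643  0.012 ]
[159 231  47  35 292] [179.7 242. ] [ 0.5505 -0.0256  0.012 ]
[421 292  19  27 351] [430.1 303.7] [0.4037 0.2533 0.012 ]
```

View pics/w6.png

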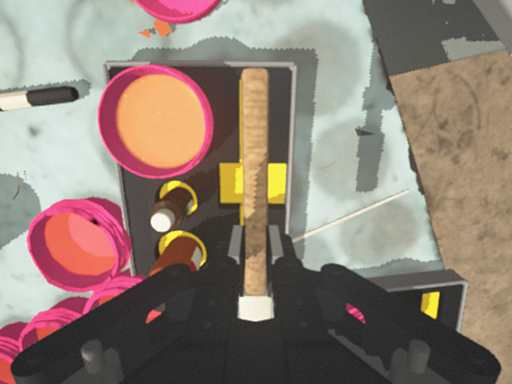

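```bash
python3 - <<'E'
from h import *
c=r.camera('wrist');t,q=tool()
P=plane(c,[(255.5,69)],.1465)[0];print('handle end in tool',q.inv().apply(P-t).round(4))
I=c['img'];v=cv2.cvtColor(I,cv2.COLOR_RGB2HSV)
y=(v[...,0]>22)&(v[...,0]<32)&(v[...,1]>150)&(v[...,2]>80)
for row in(90,110,130,150,170,180,190,215): print(row,np.where(y[row,200:300])[0]+200 if y[row,200:300].sum()<12 else (np.where(y[row,200:300])[0][[0,-1]]+200), end=' | ')
yy=np.where(y[60:165,236:245].any(1))[0]+60;print('top row',yy[:3])
for z,px in((.015,(241,yy[0])),(.024,(252.5,163)),(.004,(252.5,204))): print(z,q.inv().apply(plane(c,[px],z)[0]-t).round(4))
E
```

```text
handle end in tool [ 0.0923 -0.0007  0.0165]
90 [] | 110 [240] | 130 [240] | 150 [240] | 170 [220 285] | 180 [220 285] | 190 [220 284] | 215 [241] | top row [80 81 84]
0.015 [ 0.1006 -0.0142  0.148 ]
0.024 [ 0.0234 -0.0035  0.139 ]
0.004 [-0.0265 -0.0037  0.159 ]
```

```bash
python3 -m handwheel '[[[0,-0.002,-0.0065,0.08,0,0,0],[0,-0.002,-0.0065,0.16,0,0,0],[0,-0.002,-0.0065,0.24,0,0,0],[0,-0.002,-0.0065,0.3,0,0,0],[0,-0.002,-0.0065,0.34,0,0,0],[0,-0.002,-0.0065,0.37,0,0,0],[0,-0.002,-0.0065,0.39,0,0,0],[0,-0.002,-0.0065,0.404,0,0,0],[0,-0.002,-0.0065,0.404,0,0,0],[0,-0.002,-0.0065,0.404,0,0,0]]]'
```

```text
clock: 24.6
tool_pos: [0.4433, -0.0117, 0.0422]
tool_rot: [-0.372, 0.928, -0.0, 0.0]
contact_force: [0.1, 0.2, -0.2]
width: 0.138
grasp_force: 59.0
```

No contact: the brush is in the slot. Release, rise and look.

```bash
python3 -m handwheel '[[[38,0,0,0,0,0,0],[38,0,0,0,0,0,0],[38,0,0,0,0,0,0],[38,0,0,0,0,0,0],[38,0,0,-0.05,0,0,0],[38,0,0,-0.15,0,0,0],[38,0,0,-0.28,0,0,0],[38,0,0,-0.4,0,0,0],[38,0,0,-0.5,0,0,0],[38,0,0,-0.5,0,0,0]]]'; python3 - <<'E'
from h import *
I=r.camera('wrist')['img'];t=r.camera('top')['img']
a=cv2.resize(t[130:260,180:380],(400,260))
cv2.imwrite('pics/w7.png',np.hstack([I[40:300,60:360],a])[:,:,::-1])
goto([.377,-.325,.17],np.radians(133.7))
E
```

```text
clock: 25.85
tool_pos: [0.4445, -0.0118, 0.1951]
tool_rot: [-0.372, 0.928, -0.001, 0.003]
contact_force: [0.2, -0.1, -0.2]
width: 0.383
grasp_force: 0.0
shift [ 0.8806 -0.6026  0.0736] turn [-0.0003  0.0003  0.    ] j6 -0.79
```

View pics/w7.png

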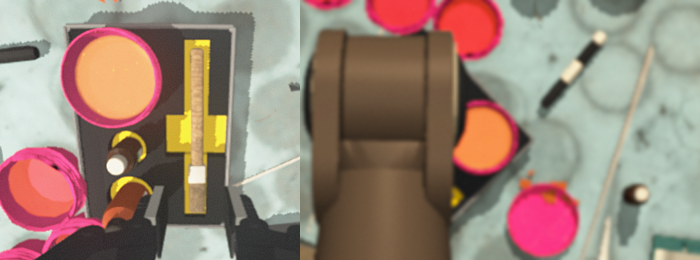

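Brush lies flat inside the pale slot, with bottles still upright. Next, the second dropper.

```bash
python3 -m handwheel '[[[52,0.1,-0.06,0,0,0,0],[52,0.22,-0.15,0,0,0,0],[52,0.34,-0.23,0,0,0,0],[52,0.46,-0.31,0,0,0,0],[52,0.58,-0.4,0,0,0,0],[52,0.7,-0.48,0.04,0,0,0],[52,0.82,-0.56,0.07,0,0,0],[52,0.88,-0.6026,0.0736,0,0,0],[52,0.88,-0.6026,0.0736,0,0,0],[52,0.88,-0.6026,0.0736,0,0,0]]]' >/dev/null; python3 - <<'E'
from h import *
c=r.camera('wrist');I=c['img'].copy()
p=proj(c,[.377,-.325,.062])[0];print(p)
x,y=p.astype(int);w=I[y-30:y+30,x-30:x+30]
v=cv2.cvtColor(w.copy(),cv2.COLOR_RGB2HSV);m=(v[...,2]>200)&(v[...,1]<50)
for s,ce,_ in blobs(m,20):
  q=ce+[x-30,y-30];print(s,q,plane(c,q,.062))
goto([.377,-.3255,.032])
cv2.imwrite('pics/w8.png',I[60:300,:,::-1])
E
```

```text
[255.1838005 195.1617324]
[   0    0   60   60 2020] [248.77871287 201.47524752] [[ 0.385277   -0.32503695  0.062     ]]
shift [ 0.0035 -0.0043  0.4576]
```

View pics/w8.png

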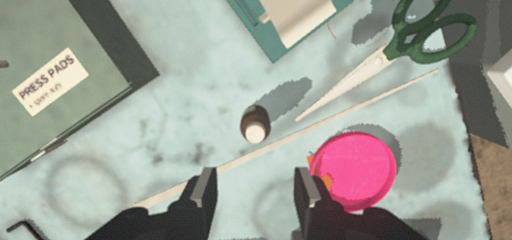

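Cap at ~(256,191) in the full frame, within 4 px of prediction; scissor tip is ~40 mm off to the right, clear of a 50% opening.

```bash
python3 -m handwheel '[[[50,0.01,-0.003,0.1,0,0,0],[50,0.01,-0.003,0.2,0,0,0],[50,0.01,-0.003,0.3,0,0,0],[50,0.01,-0.003,0.38,0,0,0],[50,0.01,-0.003,0.43,0,0,0],[50,0.01,-0.003,0.452,0,0,0],[50,0.01,-0.003,0.458,0,0,0],[50,0.01,-0.003,0.458,0,0,0],[20,0.01,-0.003,0.458,0,0,0],[20,0.01,-0.003,0.458,0,0,0]]]'; python3 -m handwheel '[[[20,0,0,0,0,0,0],[20,0,0,0,0,0,0],[20,0,0,0,0,0,0],[20,0,0,0,0,0,0],[20,0,0,-0.05,0,0,0],[20,0,0,-0.15,0,0,0],[20,0,0,-0.28,0,0,0],[20,0,0,-0.4,0,0,0],[20,0,0,-0.52,0,0,0],[20,0,0,-0.52,0,0,0]]]';python3 -c "
from h import *
goto([.526,.272,.18],np.radians(140))"
```

```text
clock: 28.5
tool_pos: [0.376, -0.328, 0.0332]
tool_rot: [-0.372, 0.928, -0.001, 0.0]
contact_force: [-0.5, -0.2, 4.3]
width: 0.326
grasp_force: 59.3
clock: 29.75
tool_pos: [0.3767, -0.3287, 0.1921]
tool_rot: [-0.372, 0.928, -0.003, 0.001]
contact_force: [1.2, -0.7, -1.0]
width: 0.328
grasp_force: 59.1
shift [-1.7432  1.104   0.0345] turn [-0.0031  0.0001 -0.055 ] j6 -1.48
```

```bash
python3 -m handwheel '[[[20,-0.1,0.06,0,0,0,0],[20,-0.22,0.14,0,0,0,0],[20,-0.34,0.22,0,0,0,0],[20,-0.46,0.3,0,0,0,0],[20,-0.58,0.37,0,0,0,0],[20,-0.7,0.45,0,0,0,0],[20,-0.82,0.53,0,0,0,0],[20,-0.94,0.61,0,0,0,0],[20,-1,0.65,0,0,0,0],[20,-1,0.65,0,0,0,0]]]' >/dev/null; python3 -m handwheel '[[[20,-0.1,0.06,0,0,0,-0.01],[20,-0.22,0.14,0,0,0,-0.02],[20,-0.34,0.22,0,0,0,-0.03],[20,-0.46,0.3,0,0,0,-0.04],[20,-0.58,0.37,0,0,0,-0.05],[20,-0.67,0.42,0.02,0,0,-0.055],[20,-0.73,0.45,0.034,0,0,-0.055],[20,-0.743,0.454,0.034,0,0,-0.055],[20,-0.743,0.454,0.034,0,0,-0.055],[20,-0.743,0.454,0.034,0,0,-0.055]]]'; python3 - <<'E'
from h import *
c=r.camera('wrist');I=c['img'];v=cv2.cvtColor(I,cv2.COLOR_RGB2HSV)
y=(v[...,0]>22)&(v[...,0]<32)&(v[...,1]>180)&(v[...,2]>130)
for s,ce,m in blobs(y,100): 
    a=cv2.minAreaRect(np.argwhere(m)[:,::-1].astype(np.float32))
    print(s,ce.round(1),plane(c,ce,.012)[0].round(4))
goto([.526,.272,.046],np.radians(140))
cv2.imwrite('pics/w9.png',I[:,:,::-1])
E
```

```text
clock: 32.25
tool_pos: [0.5247, 0.2721, 0.1785]
tool_rot: [-0.422, 0.907, -0.0, 0.0]
contact_force: [0.0, 0.3, 0.4]
width: 0.326
grasp_force: 59.1
[ 294   62   61  188 5496] [325.5 155.9] [0.4506 0.3004 0.012 ]
[ 234  162   38   35 1013] [253.  178.9] [0.5271 0.2697 0.012 ]
[231 211  40  17 142] [246.4 215.9] [0.5613 0.2984 0.012 ]
shift [-0.0022 -0.0037  0.4419] turn [-0.0001  0.0001 -0.0005] j6 -0.39
```

View pics/w9.png

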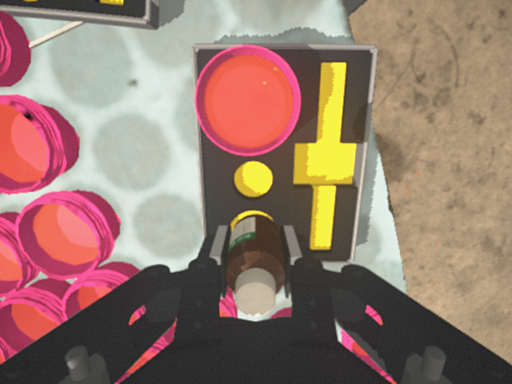

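Red tray's small recess at (253,179); aligned to about 2 mm, tray orientation as expected.

```bash
python3 -m handwheel '[[[20,-0.002,-0.006,0.1,0,0,0],[20,-0.002,-0.006,0.2,0,0,0],[20,-0.002,-0.006,0.3,0,0,0],[20,-0.002,-0.006,0.38,0,0,0],[20,-0.002,-0.006,0.41,0,0,0],[20,-0.002,-0.006,0.43,0,0,0],[20,-0.002,-0.006,0.441,0,0,0],[20,-0.002,-0.006,0.441,0,0,0],[20,-0.002,-0.006,0.441,0,0,0],[20,-0.002,-0.006,0.441,0,0,0]]]'; python3 -m handwheel '[[[52,0,0,0,0,0,0],[52,0,0,0,0,0,0],[52,0,0,0,0,0,0],[52,0,0,0,0,0,0],[52,0,0,-0.05,0,0,0],[52,0,0,-0.15,0,0,0],[52,0,0,-0.28,0,0,0],[52,0,0,-0.4,0,0,0],[52,0,0,-0.5,0,0,0],[52,0,0,-0.5,0,0,0]]]';python3 -c "
from h import *
goto([.548,-.245,.18],np.radians(48.7))"
```

```text
clock: 33.55
tool_pos: [0.5267, 0.2726, 0.0462]
tool_rot: [-0.423, 0.906, 0.0, 0.0]
contact_force: [0.3, 0.7, 0.8]
width: 0.327
grasp_force: 59.1
clock: 34.8
tool_pos: [0.5278, 0.2731, 0.1999]
tool_rot: [-0.423, 0.906, 0.0, 0.003]
contact_force: [0.5, 0.3, -0.0]
width: 0.52
grasp_force: 0.0
shift [ 1.2801 -1.1615  0.0618] turn [-0.0032  0.0013 -0.774 ] j6 -0.4
```

```bash
python3 -m handwheel '[[[45,0.1,-0.09,0,0,0,0.08],[45,0.22,-0.2,0,0,0,0.16],[45,0.34,-0.31,0,0,0,0.25],[45,0.46,-0.42,0,0,0,0.34],[45,0.58,-0.53,0,0,0,0.43],[45,0.7,-0.64,0,0,0,0.52],[45,0.82,-0.75,0,0,0,0.61],[45,0.92,-0.84,0,0,0,0.7],[45,1,-0.9,0,0,0,0.797],[45,1,-0.9,0,0,0,0.797]]]' ; python3 -c "
from h import *
goto([.548,-.245,.18],np.radians(48.7))"
```

```text
clock: 36.05
tool_pos: [0.54, -0.1326, 0.1953]
tool_rot: [0.354, 0.935, -0.0, -0.0]
contact_force: [-0.5, 0.6, 0.0]
width: 0.453
grasp_force: 0.0
shift [-0.2683 -0.2627  0.0508] turn [-0.0003 -0.0004 -0.0018] j6 0.48
```

```bash
python3 -m handwheel '[[[45,-0.1,-0.1,0.05,0,0,-0.002],[45,-0.2,-0.2,0.05,0,0,-0.002],[45,-0.268,-0.263,0.05,0,0,-0.002],[45,-0.268,-0.263,0.05,0,0,-0.002],[45,-0.268,-0.263,0.05,0,0,-0.002],[45,-0.268,-0.263,0.05,0,0,-0.002],[45,-0.268,-0.263,0.05,0,0,-0.002],[45,-0.268,-0.263,0.05,0,0,-0.002],[45,-0.268,-0.263,0.05,0,0,-0.002],[45,-0.268,-0.263,0.05,0,0,-0.002]]]' ; python3 - <<'E'
from h import *
c=r.camera('wrist');I=c['img'].copy();u=np.array([np.cos(np.radians(-41.3)),np.sin(np.radians(-41.3)),0]);m=np.array([.548,-.245,.01])
for p in proj(c,[m,m+.066*u,m-.066*u]): print(p.round(0));cv2.circle(I,tuple(int(i) for i in p),3,(0,255,0),1)
t=r.camera('top');a=t['img'][130:250,60:300]
cv2.imwrite('pics/w10.png',np.vstack([I[:330],cv2.resize(a,(512,256))])[:,:,::-1])
E
```

```text
clock: 37.3
tool_pos: [0.5488, -0.2433, 0.1808]
tool_rot: [0.351, 0.936, -0.0, 0.0]
contact_force: [0.5, -0.5, -0.3]
width: 0.45
grasp_force: 0.0
[254. 177.]
[254. 231.]
[254. 116.]
```

View pics/w10.png

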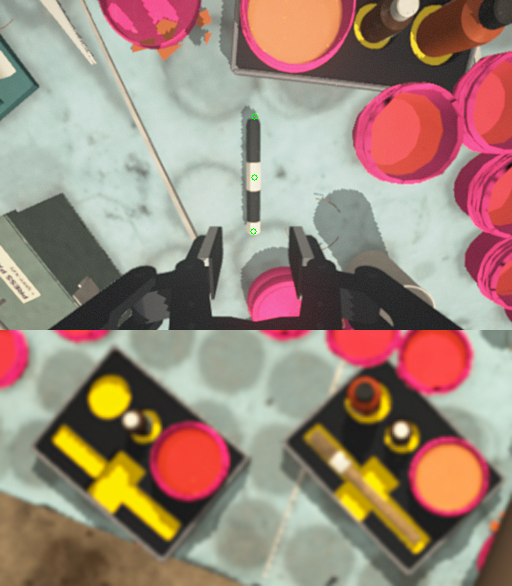

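Red tray's dropper is upright in its recess and the brush is flat; the marker runs (254,116)–(253,235) with its band at (254,177), right under the tool.

```bash
python3 -m handwheel '[[[45,0,-0.003,0.1,0,0,0],[45,0,-0.003,0.22,0,0,0],[45,0,-0.003,0.33,0,0,0],[45,0,-0.003,0.42,0,0,0],[45,0,-0.003,0.48,0,0,0],[45,0,-0.003,0.51,0,0,0],[45,0,-0.003,0.522,0,0,0],[45,0,-0.003,0.522,0,0,0],[0,0,-0.003,0.522,0,0,0],[0,0,-0.003,0.522,0,0,0]]]'; python3 -m handwheel '[[[0,0,0,0,0,0,0],[0,0,0,0,0,0,0],[0,0,0,0,0,0,0],[0,0,0,0,0,0,0],[0,0,0,-0.05,0,0,0],[0,0,0,-0.15,0,0,0],[0,0,0,-0.28,0,0,0],[0,0,0,-0.4,0,0,0],[0,0,0,-0.5,0,0,0],[0,0,0,-0.5,0,0,0]]]';python3 -c "
from h import *
u=np.radians(140);X=np.array([np.cos(u+np.pi/2),np.sin(u+np.pi/2)]);Y=np.array([np.cos(u),np.sin(u)])
# tray axes: tx=-Y, ty=-X ; from dropper (30,16) to slot (-48,0)
print('slot est',np.array([.5267,.2715])+.078*Y+.016*X)
goto([.4565,.309,.17],np.radians(140))"
```

```text
clock: 38.65
tool_pos: [0.5488, -0.2442, 0.0253]
tool_rot: [0.351, 0.936, -0.0, 0.001]
contact_force: [-1.2, 1.0, 3.6]
width: 0.163
grasp_force: 59.1
clock: 39.9
tool_pos: [0.5495, -0.2445, 0.1777]
tool_rot: [0.351, 0.936, -0.0, 0.003]
contact_force: [-0.2, -0.1, -0.9]
width: 0.157
grasp_force: 58.7
slot est [0.45666393 0.30938072]
shift [1.4464 1.1869 0.0199] turn [0.0026 0.0014 0.7759] j6 0.3
```

```bash
python3 -m handwheel '[[[0,0.1,0.08,0,0,0,-0.08],[0,0.22,0.18,0,0,0,-0.16],[0,0.34,0.28,0,0,0,-0.25],[0,0.46,0.38,0,0,0,-0.34],[0,0.58,0.48,0,0,0,-0.43],[0,0.7,0.57,0,0,0,-0.52],[0,0.82,0.67,0,0,0,-0.61],[0,0.92,0.75,0,0,0,-0.7],[0,1,0.82,0,0,0,-0.795],[0,1,0.82,0,0,0,-0.795]]]' ; python3 -c "
from h import *
goto([.4565,.309,.17],np.radians(140))"
```

```text
clock: 41.15
tool_pos: [0.4829, 0.1401, 0.1732]
tool_rot: [-0.424, 0.906, 0.0, -0.001]
contact_force: [0.5, -1.0, 0.3]
width: 0.161
grasp_force: 58.7
shift [-0.3763  0.428   0.0107] turn [ 0.0005 -0.0006  0.0017] j6 -0.59
```

```bash
python3 -m handwheel '[[[0,-0.09,0.1,0.01,0,0,0.002],[0,-0.18,0.2,0.01,0,0,0.002],[0,-0.27,0.3,0.01,0,0,0.002],[0,-0.34,0.38,0.01,0,0,0.002],[0,-0.3763,0.428,0.01,0,0,0.002],[0,-0.3763,0.428,0.01,0,0,0.002],[0,-0.3763,0.428,0.01,0,0,0.002],[0,-0.3763,0.428,0.01,0,0,0.002],[0,-0.3763,0.428,0.01,0,0,0.002],[0,-0.3763,0.428,0.01,0,0,0.002]]]' ; python3 - <<'E'
from h import *
c=r.camera('wrist');I=c['img'].copy();goto([.4565,.309,.04],np.radians(140));t,q=tool()
v=cv2.cvtColor(I,cv2.COLOR_RGB2HSV)
y=(v[...,0]>22)&(v[...,0]<32)&(v[...,1]>150)&(v[...,2]>80)
for row in(80,100,120,175,185,195):
    k=np.where(y[row,205:300])[0]+205
    if len(k): z=.024 if row>170 else .015; print(row,k[[0,-1]],q.inv().apply(plane(c,[(k[0]-.5,row),(k[-1]+.5,row)],.024)-t)[:,:2].round(4).tolist())
cv2.imwrite('pics/w11.png',I[:,:,::-1])
E
```

```text
clock: 42.4
tool_pos: [0.4581, 0.3073, 0.1713]
tool_rot: [-0.421, 0.907, -0.0, 0.0]
contact_force: [-0.1, -0.7, 0.7]
width: 0.154
grasp_force: 58.7
shift [-0.0007  0.0075  0.4377] turn [-0.      0.     -0.0022] j6 -0.28
80 [244 270] [[0.1006, -0.0121], [0.1007, 0.0132]]
100 [244 270] [[0.0827, -0.0123], [0.0828, 0.0134]]
120 [244 269] [[0.0642, -0.0125], [0.0642, 0.0128]]
175 [225 288] [[0.0093, -0.0326], [0.0094, 0.0331]]
185 [225 288] [[-0.0013, -0.0329], [-0.0013, 0.0335]]
195 [226 287] [[-0.0122, -0.0322], [-0.0122, 0.0329]]
```

View pics/w11.png

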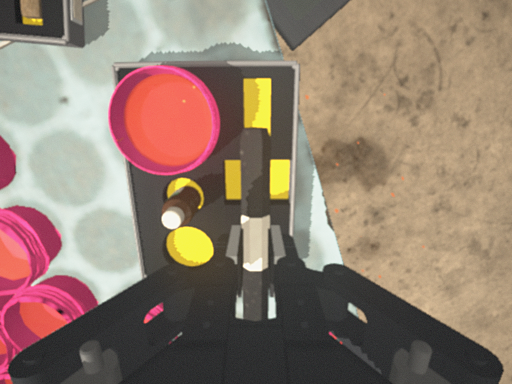

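Slot runs straight below the marker (centre column ~257), cut-out at (257,180).

```bash
python3 -m handwheel '[[[0,0,0.003,0.08,0,0,-0.002],[0,0,0.003,0.16,0,0,-0.002],[0,0,0.003,0.24,0,0,-0.002],[0,0,0.003,0.31,0,0,-0.002],[0,0,0.003,0.37,0,0,-0.002],[0,0,0.003,0.4,0,0,-0.002],[0,0,0.003,0.42,0,0,-0.002],[0,0,0.003,0.432,0,0,-0.002],[0,0,0.003,0.432,0,0,-0.002],[0,0,0.003,0.432,0,0,-0.002]]]'; python3 -m handwheel '[[[40,0,0,0,0,0,0],[40,0,0,0,0,0,0],[40,0,0,0,0,0,0],[40,0,0,0,0,0,0],[40,0,0,-0.05,0,0,0],[40,0,0,-0.15,0,0,0],[40,0,0,-0.28,0,0,0],[40,0,0,-0.4,0,0,0],[40,0,0,-0.5,0,0,0],[40,0,0,-0.5,0,0,0]]]'; python3 -m handwheel '[[[40,0.05,0.05,-0.1,0,0,0],[40,0.1,0.1,-0.2,0,0,0],[40,0.2,0.2,-0.2,0,0,0],[40,0.3,0.3,-0.2,0,0,0],[40,0.4,0.4,-0.2,0,0,0],[40,0.4,0.4,-0.2,0,0,0],[40,0.4,0.4,-0.2,0,0,0],[40,0.4,0.4,-0.2,0,0,0],[40,0.4,0.4,-0.2,0,0,0],[40,0.4,0.4,-0.2,0,0,0]]]'; python3 - <<'E'
from h import *
t=r.camera('top')['img'][130:250,60:300];s=r.camera('side')['img'][120:240,160:300]
cv2.imwrite('pics/end.png',np.vstack([cv2.resize(t,(560,280)),cv2.resize(s,(360,308))[:, :].copy() if 0 else cv2.resize(s,(560,300))])[:,:,::-1])
E
```

```text
clock: 43.7
tool_pos: [0.4576, 0.3084, 0.0421]
tool_rot: [-0.423, 0.906, 0.0, 0.0]
contact_force: [-0.3, -0.1, 0.3]
width: 0.159
grasp_force: 58.7
clock: 44.95
tool_pos: [0.4585, 0.3091, 0.1955]
tool_rot: [-0.423, 0.906, 0.0, 0.003]
contact_force: [-0.3, 0.6, -0.5]
width: 0.396
grasp_force: 0.0
clock: 46.2
tool_pos: [0.2887, 0.2934, 0.2514]
tool_rot: [-0.422, 0.906, -0.0, -0.0]
contact_force: [0.4, -0.4, 0.6]
width: 0.404
grasp_force: 0.0
```

View pics/end.png

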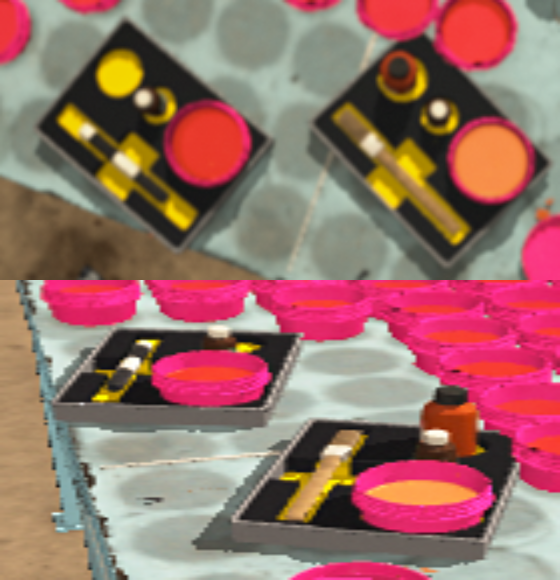

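Everything is seated: marker at (125,160) and brush at (400,175) lie in their slots, the bottles stand upright in the right recesses, and both tubs are seated.

```bash
python3 -c "
from station import r
print(r.finish_job())"
```

```text
the job is handed in; nothing more can be done
None
```

Both kits are made up and handed in at about 46 s: the pale tray has the dye bottle, a dropper and the brush; the red tray has the other dropper and the marker; in the last pictures all bottles stood upright and both tubs were still seated.

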